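# Unlock the panel clamp and hold its sprung jaw open at the mark

## Task

The next painted panel is about to be laid in the bench clamp: slide the clamp's yellow lock grip all the way to its end stop, away from the jaw, and leave it there, then pull the blue grip so that the sprung jaw opens until its black index finger stands level with the red mark. The jaw springs shut when let go, so finish while still holding the blue grip there with the fingers, steady at the mark. Leave the jar, the spray can, the small panel and the brush where they are.

Things in the scene. Friction and masses are not known exactly. Their poses are not given: they have to be found in the camera images.
- clamp: Panel clamp fixed to the table: plywood base 250 mm (x) by 260 mm (y -115 to +145), 16 mm high. Origin on the table, straight below the blue grip's shut position. Its +x points roughly away from the robot (turned up to 0.4 rad), to the clamp's fence (x 90 to 112 mm, top 40 mm above the table); y left, z up. 'Clamp frame' below means this frame; heights are above the table.
- jaw: Sprung jaw with its blue pull grip, one rigid slide, moves along the clamp's -x by up to 85 mm. Origin at the centre of the blue grip, axes as the clamp's; shut: x 0, y 0, z 56 mm in the clamp frame. Grip: upright block 20 (x) by 36 (y) by 50 mm high, heights 31 to 81 mm, on a tongue 40 mm wide, top at 31 mm. Wooden jaw block (140 mm wide, top at 40 mm) starts 61 mm behind it (+x).
- lock (a joint): Travel in m of the lock bolt, 0 to 0.035, growing along the clamp's +y. It starts engaged (0 to 0.006), its tip in front of a steel lug on the jaw's tongue, so that the jaw can move only about 3 mm; at 0.035 it is on its end stop and the jaw is free. It stays where it is left; slides with about 2 N.
- lock_grip (a point): Point in the yellow upright grip of the lock bolt, at height 56 mm: block 18 by 18 mm, heights 28 to 70 mm, sides along the clamp's axes. With the lock at 0 it is at x -36, y 78 mm in the clamp frame; it moves to +y with the lock. The steel bolt under it is 16 mm wide, top at 28 mm.
- index (a point): Outer end of the black index finger (3 mm wide) on the jaw; jaw shut: x 20, y -75, z 24 mm in the clamp frame; it moves along the clamp's -x with the jaw. The spring pulls the jaw shut with about 5 N when shut, rising by 0.9 N per 10 mm, plus 1 N of friction.
- mark: Red mark fixed beside the jaw on the white scale: 4 mm wide nose with a 16 mm wide, 12 mm high block behind it. Origin on its centre line on top of the base, y -78 mm in the clamp frame, axes as the clamp's; set 40 to 68 mm along -x from where the index stands with the jaw shut. The jaw is at the mark when index and this origin have the same x in the clamp frame.
- jar: Bystander: amber glass jar, 60 mm diameter, 75 mm high, origin under its centre; stands left or right of the clamp.
- spray_can: Bystander: spray can, 58 mm diameter, 170 mm high, origin under its centre; stands on the other side.
- panel: Bystander: the small painted panel that comes next, 130 by 50 by 12 mm, lying on the table along the clamp's +y side; origin under its centre, long side along its x.
- brush: Bystander: wide flat paint brush with a wooden handle lying on the table along the clamp's -y side, bristles away from the robot.

How it is judged (in metres and radians):
On the way:
1. the lock is slid to its end stop while the jaw is still shut (value of joint lock above 0.032 m and x of jaw in the frame of clamp above -0.006 m), for 0.2 s.
At the end, for the whole second after the job is handed in: The lock is within 4 mm of its end stop, and the fingers hold the blue grip (at least 2 N) so that the jaw's index finger stands within 4 mm of the red mark, at rest (under 10 mm/s), through the last second (value of joint lock above 0.031 m and x of index in the frame of mark between -0.004 and 0.004 m and linear speed of jaw below 0.01 m/s and contact force between the fingers and jaw above 2 N); the arm keeps its last pose, push and grip.
It fails at once if a bystander (jar, spray can, panel or brush) is moved by more than 20 mm or the jar or can is tipped (distance of any of jar, spray_can, panel, brush from where it was at the start of the episode above 0.02 m or angle between any of jar, spray_can's own z axis and vertical above 0.5 rad).
It also fails if it takes over 40 s, if anything falls off the work surface, if the arm or the gripper's body presses on something with over 40 N, if the wrist force passes 120 N, or if a joint passes its speed limit or range.

## Robot

A 6-joint arm with a two-finger parallel gripper is mounted at the origin on the work surface. World frame = base frame: x ahead of the robot, y to its left, z up, the work surface at z = 0. Lengths are in m, angles in degrees, forces in N, time in s.
With the tool pointing down it reaches from about 0.4 to 0.825 m from the base axis. Payload 7 kg.
Tool frame: the origin (TCP) lies at the centre of the arm's flange, where the gripper is bolted on; the fingertips stand 178 mm ahead of it and the grasp point (between the pads) lies 159 mm ahead of it (tip_reach is the distance from the TCP to the fingertips, in m); z points along the fingers, y is the line along which they close (so a half turn about z gives the same grasp; the last joint's range is limited). The gripper opens to 88 mm and grips with 3 to 60 N. Pads are 19 mm wide; open, the fingers measure 130 mm over their backs; the gripper's body (78 mm by 193 mm) begins 47 mm behind the grasp point.
Start: joints at [16.507, 20.546, 0.682, 0, -70.136, -16.507], TCP at [0.675, -0, 0.405] pointing down, gripper open.
Joint ranges: [-176.03, 176.03], [-82.01, 121.73], [-58.28, 71.71], [-173.87, 95.51], [-174.79, -0.11], [-173.66, 173.66]. Speed limits (degrees/s): [136.94, 136.94, 172.46, 180, 180, 180].

## Interface

Orientations are given as [roll, pitch, yaw] about the fixed x, y, z axes, in that order (R = Rz(yaw) Ry(pitch) Rx(roll)).
In Python, from plant import * gives the robot as it stands.
- The arm moves only by the shell command python3 -m handwheel 'ROWS'. ROWS is JSON, a list of rows, each a list of 7 numbers: the opening, from -1 (shut) to 1 (fully open), then the shift along the tool's x, y, z as a fraction of full scale, then the turn, a rotation vector about the tool's x, y, z as a fraction of full scale. A call has 1 to 5 rows; each row shifts and turns the commanded pose from where the row before left it, along the tool's axes as they then stand; what a row does not reach is not made up. Full scale, the value 1, is 0.025 m for a shift and 6 degrees for a turn. A row lasts 1/8 s, in which the tool goes at most 62.5 mm and 10.7 degrees, less where a joint would pass 70% of its speed; a pose out of reach is approached as far as the arm can. A call with a number of a shift or a turn outside -1 to 1 is refused whole. A call with a gripper value outside its range is refused whole. The fingers move at their own pace and stop on an object; the grip force is fixed at half the most. Time passes only in rows, so rows that do not move let the fingers close. It gives the time, the measured TCP pose, the force, the opening and the grip force at its end, in the units of the state.
- get_obs(): the state, without advancing time (a new reading comes with each control period).
- snapshot(name): name is "scene" or "side" or "wrist"; returns a dict with "color" (400x640x3 uint8, red, green, blue), "fx", "fy", "cx", "cy" (pixels), "k1" (the pictures are not rectified: a ray, as slopes to the right and down, at radius r is drawn at 1 + k1 r^2 times it, then the intrinsics apply), "R" (3x3) and "t" (3): a world point X has camera coordinates R X + t; the wrist camera has in their place "tool_from_camera" (4x4, takes a point from camera to tool coordinates, whose origin is the TCP and whose axes are the flange's). Camera axes: x right, y down, z forward; pixel columns grow to the right and rows downward; lengths in m; the calibration is good to about 2 mm. A picture is of the moment at which its call begins: read the wrist's pose just before it. There is no depth.
- close_job(): hands the job in; it is judged then, once.
The state is a dict: "clock": time; "joint_pos": joint angles; "qvel": joint speeds; "tau": joint torques, N m; "tool_pos": TCP position; "orientation": TCP orientation; "force": force on the tool from outside, world axes, zero at the start; "moment": the same for the moment, N m; "opening": finger opening in m; "gripper_force": force on a finger pad.
Only numpy, scipy, OpenCV 4.12 (cv2) and the standard library are available. Lean on these libraries where they do the work, as an engineer would, in place of code of your own. Each camera call takes 0.05 s, during which the arm holds its last target. There are 200 camera calls.

## Working session

There is one attempt and no reset: what is moved stays moved. The work goes in short steps, Python scripts to look and compute and a shell command to move; the robot and the scene stay as the last step left them, time stands still between calls to the robot, and variables do not carry over. Pictures are saved under pics/ and viewed, at most 10 in all, crops included, and the job is handed in when it is done.

```bash
mkdir -p pics; python3 - <<'E'
from plant import *
import cv2
o=get_obs(); print({k:o[k] for k in ("clock","tool_pos","orientation","opening","force")})
for n in ("scene","side","wrist"):
    s=snapshot(n); cv2.imwrite(f"pics/{n}0.png",s["color"][:,:,::-1])
    print(n,{k:(v.tolist() if hasattr(v,'tolist') else v) for k,v in s.items() if k!="color"})
E
```

```text
{'clock': 0.0, 'tool_pos': array([6.74796617e-01, 2.09826836e-05, 4.03721863e-01]), 'orientation': array([ 1.79904096e+02, -6.76633086e-03, -9.00042963e+01]), 'opening': 0.08766364036636118, 'force': array([-0.45449198,  0.66185091, -0.24825636])}
scene {'fx': 360.8419443195266, 'fy': 360.8419443195266, 'cx': 319.0031954083373, 'cy': 198.28374559353716, 'k1': -0.08390388255009494, 'R': [[0.841660981666062, 0.539971396916453, -0.006138603506932291], [0.43546655573408793, -0.6854024450573096, -0.5836029190695947], [-0.31933629730741747, 0.4885226492411134, -0.8120159791533863]], 't': [-0.5127703013425019, -0.16880458347206895, 1.016097571784477]}
side {'fx': 487.0911356468084, 'fy': 487.0911356468084, 'cx': 316.9597322670849, 'cy': 199.19574431940407, 'k1': 0.032720538528877297, 'R': [[-0.7978001403678032, -0.6027092849590995, -0.01601417663212569], [-0.40094034796010725, 0.5501832119112218, -0.7324925055648553], [0.4502907654024697, -0.5779618942068262, -0.6805867141210702]], 't': [0.5085691776431933, 0.25341083208632276, 0.8257323915277175]}
wrist {'fx': 352.14951446421225, 'fy': 352.14951446421225, 'cx': 316.2109394506813, 'cy': 191.83537455757434, 'k1': 0.004564854213396914, 'tool_from_camera': [[0.0001541933657470578, -0.9652123759529677, -0.26146710219764324, 0.07106528754473061], [0.9999994606726581, -0.00011971652034100888, 0.0010316599960688135, 0.0003346404854683849], [-0.0010270729276399286, -0.261467120256413, 0.9652118369280493, 0.02003410799698374], [0.0, 0.0, 0.0, 1.0]]}
```

View pics/scene0.png

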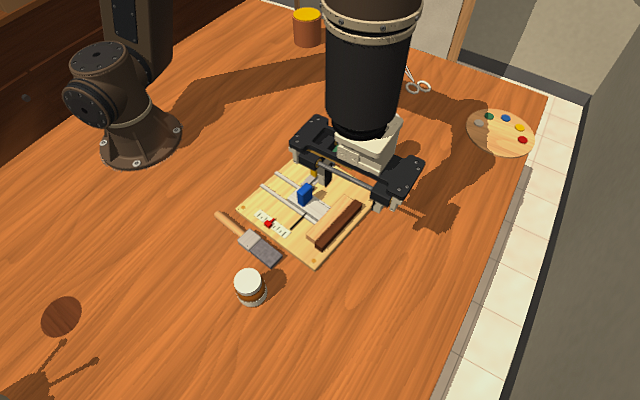

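View pics/wrist0.png

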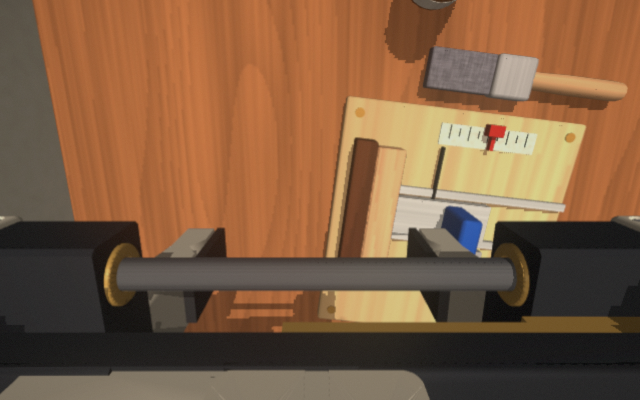

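Scene: blue grip at (305,194), red mark (268,223), arm hiding the lock. Wrist: blue grip (462,228), red mark (495,137), base edge corners (350,97) and (584,125), with the lock hidden behind the gripper. The jar with the white lid is at (250,285) in the scene view.

View pics/side0.png

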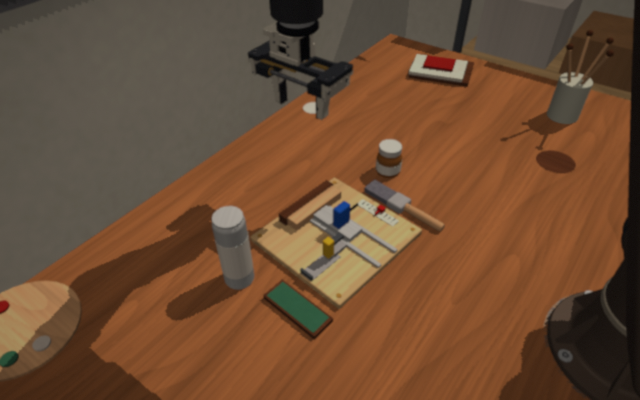

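```bash
cat > h.py <<'E'
from plant import *
import cv2, numpy as np
from scipy.spatial.transform import Rotation as Ro
def cam(n):
    o=get_obs(); s=snapshot(n)
    if n=="wrist":
        T=np.eye(4); T[:3,:3]=Ro.from_euler("xyz",o["orientation"],degrees=True).as_matrix(); T[:3,3]=o["tool_pos"]
        s["P"]=T@s["tool_from_camera"]
    else:
        R=np.array(s["R"]); P=np.eye(4); P[:3,:3]=R.T; P[:3,3]=-R.T@np.array(s["t"]); s["P"]=P
    return s
def ray(s,uv):
    K=np.array([[s["fx"],0,s["cx"]],[0,s["fy"],s["cy"]],[0,0,1]])
    q=cv2.undistortPoints(np.array([[uv]],float),K,np.array([s["k1"],0,0,0,0]))[0,0]
    return s["P"][:3,3], s["P"][:3,:3]@np.array([q[0],q[1],1])
def onplane(s,uv,z):
    c,d=ray(s,uv); return c+d*(z-c[2])/d[2]
def proj(s,X):
    p=np.linalg.inv(s["P"])@np.r_[X,1]; x,y=p[:2]/p[2]; f=1+s["k1"]*(x*x+y*y)
    return np.array([s["fx"]*x*f+s["cx"],s["fy"]*y*f+s["cy"]])
def mask(s,c):
    h=cv2.cvtColor(s["color"],cv2.COLOR_RGB2HSV)
    lo,hi={"blue":((105,130,40),(125,255,255)),"red":((0,215,110),(4,255,255)),"yellow":((22,190,100),(32,255,255))}[c]
    return cv2.inRange(h,lo,hi)
def blobs(s,c,a=15):
    n,l,st,ce=cv2.connectedComponentsWithStats(mask(s,c))
    return [(ce[i].round(1).tolist(),st[i].tolist()) for i in range(1,n) if st[i][4]>=a]
E
python3 - <<'E'
from h import *
for n in ("scene","side","wrist"):
    s=cam(n)
    for c in ("blue","red","yellow"): print(n,c,blobs(s,c))
    if n=="wrist":
        a,b=onplane(s,(350,97),.016),onplane(s,(584,125),.016); print(a,b,np.linalg.norm(a-b),np.degrees(np.arctan2(*(a-b)[[1,0]])))
E
```

```text
scene blue [([505.6, 117.6], [502, 115, 8, 6, 40]), ([304.4, 194.0], [297, 183, 16, 23, 257])]
scene red [([522.2, 139.4], [518, 137, 9, 6, 43]), ([268.3, 222.7], [264, 219, 11, 9, 38])]
scene yellow [([306.2, 13.7], [293, 8, 27, 13, 275]), ([519.5, 126.8], [515, 124, 10, 7, 44]), ([313.4, 172.8], [311, 170, 6, 7, 24])]
side blue [([341.0, 214.3], [334, 202, 16, 26, 302])]
side red [([439.4, 62.4], [425, 57, 29, 12, 235]), ([381.1, 207.6], [379, 206, 5, 4, 17]), ([2.9, 305.7], [0, 302, 8, 9, 54])]
side yellow [([328.1, 240.7], [324, 237, 9, 8, 51])]
wrist blue [([468.6, 230.4], [453, 208, 29, 46, 677])]
wrist red []
wrist yellow []
[ 0.63977162 -0.07055016  0.016     ] [ 0.39833509 -0.0425313   0.016     ] 0.24305689766525224 -6.6196011763264755
```

Side view: the yellow lock grip is at (328,247), blue grip (341,214), red mark (381,209), spray can (233,250) and panel (297,307) on the clamp's +y side.

```bash
python3 - <<'E'
from h import *
def tri(r):
    A=sum(np.eye(3)-np.outer(d,d)/(d@d) for c,d in r); b=sum((np.eye(3)-np.outer(d,d)/(d@d))@c for c,d in r); return np.linalg.solve(A,b)
sc,si,w=cam("scene"),cam("side"),cam("wrist")
B=tri([ray(sc,(304.4,194)),ray(si,(341,214.3))]); print("blue",B)
Y=tri([ray(sc,(313.4,172.8)),ray(si,(328.1,245))]); print("yel",Y)
Rm=onplane(si,(381,209),.024); print("red",Rm,onplane(sc,(268.3,222.7),.024), onplane(w,(495,137),.024))
print("index tip w",onplane(w,(442,150),.024))
print("can",onplane(si,(238,283),0),"panel",onplane(si,(298,306),.012))
for n in(-3,-6.6,-10):
    a=np.radians(n);R=np.array([[np.cos(a),-np.sin(a)],[np.sin(a),np.cos(a)]])
    print(n,(R.T@(Y-B)[:2]),R.T@(Rm-B)[:2])
E
```

```text
blue [0.53185397 0.05798653 0.05634037]
yel [0.50963033 0.13124804 0.04369924]
red [ 0.48951875 -0.03354639  0.024     ] [ 0.4938641  -0.03427885  0.024     ] [ 0.49230826 -0.03118425  0.024     ]
index tip w [ 0.54491711 -0.01794402  0.024     ]
can [0.61553091 0.28145712 0.        ] panel [0.48381812 0.26012939 0.012     ]
-3 [-0.02602739  0.07199801] [-0.03748674 -0.09362314]
-6.6 [-0.03049682  0.07022166] [-0.03153412 -0.09579221]
-10 [-0.03460774  0.0682894 ] [-0.02579753 -0.09749377]
```

```bash
python3 -m handwheel '[[1,-0.9,0.8,0,0,0,0],[1,-0.9,0.8,0,0,0,0],[1,-0.9,0.8,0,0,0,0],[1,-0.9,0.8,0,0,0,0],[1,-0.9,0.8,0,0,0,0]]'; python3 -m handwheel '[[1,-0.9,0.8,0,0,0,0],[1,-0.9,0.8,0,0,0,0.6],[1,-0.9,0.8,0,0,0,0.5],[1,0,0,0,0,0,0],[1,0,0,0,0,0,0]]'; python3 - <<'E'
from h import *
o=get_obs();print(o["tool_pos"],o["orientation"],o["clock"])
for n in ("scene","side","wrist"):
    s=cam(n)
    if n!="side": cv2.imwrite(f"pics/{n}1.png",s["color"][:,:,::-1])
    for c in ("blue","red","yellow"): print(n,c,blobs(s,c))
E
```

```text
clock: 1.08
tool_pos: [0.5743, 0.1131, 0.4048]
orientation: [-180.0, 0.0, -90.0]
force: [0.1, 0.7, -0.3]
opening: 0.0877
gripper_force: 0.0
clock: 1.7
tool_pos: [0.5165, 0.1812, 0.4049]
orientation: [-180.0, 0.0, -96.5]
force: [-0.2, 0.2, 0.3]
opening: 0.0875
gripper_force: 0.0
[0.51651121 0.18117092 0.404863  ] [-1.79980793e+02  1.00307116e-02 -9.65399684e+01] 1.7
scene blue [([505.6, 117.6], [502, 115, 8, 6, 40]), ([304.4, 194.0], [297, 183, 16, 23, 257])]
scene red [([522.1, 139.4], [518, 137, 9, 6, 44]), ([268.2, 222.8], [264, 219, 10, 9, 37])]
scene yellow [([298.1, 11.4], [294, 8, 9, 10, 46]), ([519.5, 126.9], [515, 124, 10, 7, 44]), ([313.6, 167.4], [311, 161, 8, 15, 74])]
side blue [([341.0, 214.3], [334, 202, 16, 26, 302])]
side red [([439.3, 62.5], [425, 57, 29, 12, 234]), ([381.1, 207.6], [379, 206, 5, 4, 17]), ([2.9, 305.9], [0, 302, 8, 10, 56])]
side yellow [([328.0, 240.7], [324, 237, 9, 8, 50])]
wrist blue [([279.1, 29.9], [268, 8, 23, 45, 972])]
wrist red []
wrist yellow []
```

View pics/wrist1.png

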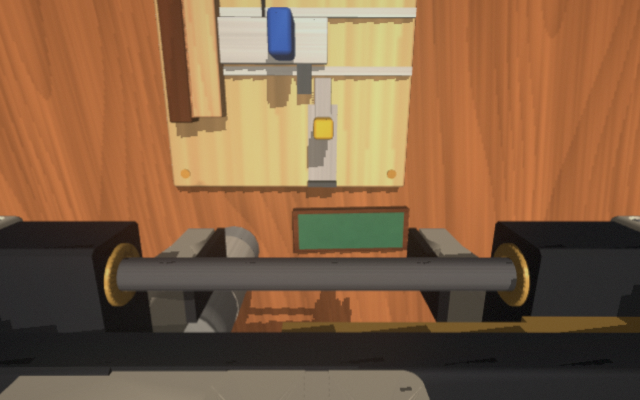

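The wrist view shows the yellow grip's top at (323,127), the blue grip at (280,32) and the base's +y edge from (172,186) to (404,186), so it is aligned with the tool. The spray can is at lower left (215,290).

```bash
python3 - <<'E'
from h import *
s=cam("wrist"); o=get_obs()
a,b=onplane(s,(172,186),.016),onplane(s,(404,186),.016); yaw=np.arctan2(*(a-b)[[1,0]]); print(a,b,np.degrees(yaw),np.linalg.norm(a-b))
h=cv2.cvtColor(s["color"],cv2.COLOR_RGB2HSV); print(h[120:137,323].tolist())
m=cv2.inRange(h,(18,170,90),(32,255,255)); m[:, :300]=0; m[:,345:]=0; m[:112]=0; m[145:]=0
ys,xs=np.nonzero(m); print(xs.min(),xs.max(),ys.min(),ys.max())
Y=onplane(s,(323,127),.07); print("Y",Y)
R=np.array([[np.cos(yaw),-np.sin(yaw)],[np.sin(yaw),np.cos(yaw)]])
o1=Y[:2]-R@[-.036,.078]; print("origin from yellow",o1,"edge",R.T@(a[:2]-o1),R.T@(b[:2]-o1),"blue",R.T@(onplane(s,(280,29),.081)[:2]-o1))
T=Ro.from_euler("xyz",o["orientation"],degrees=True).as_matrix()
print("tool shift m to yellow (z to grasp h .056):",T.T@(np.r_[Y[:2],.056+.159]-o["tool_pos"]))
E
```

```text
[0.67307316 0.18474597 0.016     ] [0.42453418 0.21366525 0.016     ] -6.63692632585102 0.2502158031700487
[[23, 180, 207], [24, 177, 217], [24, 176, 219], [25, 175, 218], [25, 175, 218], [25, 176, 217], [25, 174, 218], [25, 177, 218], [25, 175, 218], [25, 176, 217], [25, 175, 219], [24, 176, 219], [24, 177, 218], [24, 177, 219], [24, 177, 218], [24, 176, 219], [24, 179, 217]]
314 331 119 138
Y [0.50502512 0.13656302 0.07      ]
origin from yellow [0.53176884 0.05492495] edge [0.125353  0.1452826] [-0.12486281  0.1452826 ] blue [-0.00126883  0.00046789]
tool shift m to yellow (z to grasp h .056): [0.04513017 0.00656678 0.18954005]
```

```bash
python3 -m handwheel '[[1,0.6,0.13,0.9,0,0,0],[1,0.6,0.13,0.9,0,0,0],[1,0.6,0,0.9,0,0,0],[1,0,0,0.9,0,0,0],[1,0,0,0.9,0,0,0]]'; python3 -m handwheel '[[1,0,0,0.9,0,0,0],[1,0,0,0.9,0,0,0],[1,0,0,0.9,0,0,0],[1,0,0,0.36,0,0,0],[1,0,0,0,0,0,0]]';  python3 -m handwheel '[[-1,0,0,0,0,0,0],[-1,0,0,0,0,0,0],[-1,0,0,0,0,0,0],[-1,0,0,0,0,0,0],[-1,0,0,0,0,0,0]]'
```

```text
clock: 2.52
tool_pos: [0.5051, 0.1366, 0.2915]
orientation: [-180.0, 0.0, -96.7]
force: [-0.8, 0.5, 0.4]
opening: 0.0878
gripper_force: 0.0
clock: 3.15
tool_pos: [0.505, 0.137, 0.2153]
orientation: [180.0, -0.0, -96.6]
force: [0.7, 0.1, -0.1]
opening: 0.0875
gripper_force: 0.0
clock: 3.78
tool_pos: [0.5048, 0.1373, 0.2158]
orientation: [-180.0, 0.0, -96.6]
force: [0.7, -0.3, -0.2]
opening: 0.043
gripper_force: 0.0
```

Now finish closing, then slide towards -tool x (35 mm plus a little overtravel).

```bash
python3 -m handwheel '[[-1,0,0,0,0,0,0],[-1,0,0,0,0,0,0],[-1,0,0,0,0,0,0],[-1,0,0,0,0,0,0],[-1,0,0,0,0,0,0]]'; python3 -m handwheel '[[-1,-0.3,0,0,0,0,0],[-1,-0.4,0,0,0,0,0],[-1,-0.4,0,0,0,0,0],[-1,-0.2,0,0,0,0,0],[-1,0,0,0,0,0,0]]'
```

```text
clock: 4.4
tool_pos: [0.5055, 0.1374, 0.2157]
orientation: [-179.9, 0.0, -96.6]
force: [5.4, -0.7, -3.7]
opening: 0.0176
gripper_force: 30.0
clock: 5.03
tool_pos: [0.5093, 0.1701, 0.2157]
orientation: [-179.9, 0.1, -96.6]
force: [4.6, 0.8, -4.3]
opening: 0.0178
gripper_force: 30.0
```

```bash
python3 -m handwheel '[[-1,-0.08,0,0,0,0,0],[-1,0,0,0,0,0,0],[-1,-0.08,0,0,0,0,0],[-1,0,0,0,0,0,0],[-1,0,0,0,0,0,0]]'; python3 -m handwheel '[[-1,-0.08,0,0,0,0,0],[-1,0,0,0,0,0,0]]'
```

```text
clock: 5.65
tool_pos: [0.5096, 0.1719, 0.2156]
orientation: [-180.0, -0.1, -96.6]
force: [10.6, -11.5, -3.5]
opening: 0.0179
gripper_force: 30.0
clock: 5.9
tool_pos: [0.5097, 0.1725, 0.2155]
orientation: [180.0, -0.3, -96.6]
force: [12.5, -20.1, -1.1]
opening: 0.0182
gripper_force: 30.0
```

End stop reached (20 N reaction). Relax, open and rise.

```bash
python3 -m handwheel '[[-1,0.08,0,0,0,0,0],[1,0,0,0,0,0,0],[1,0,0,0,0,0,0],[1,0,0,0,0,0,0],[1,0,0,0,0,0,0]]'; python3 -m handwheel '[[1,0,0,-0.5,0,0,0],[1,0,0,-0.9,0,0,0],[1,0,0,-0.9,0,0,0],[1,0,0,-0.9,0,0,0],[1,0,0,-0.9,0,0,0]]';  python3 -m handwheel '[[1,0,0,-0.9,0,0,0],[1,0,0,-0.9,0,0,0],[1,0,0,0,0,0,0]]'; python3 - <<'E'
from h import *
s=cam("wrist"); o=get_obs(); cv2.imwrite("pics/w2.png",s["color"][:,:,::-1])
print(o["tool_pos"])
E
```

```text
clock: 6.52
tool_pos: [0.5089, 0.1737, 0.2157]
orientation: [180.0, 0.0, -96.6]
force: [0.0, 0.1, -0.5]
opening: 0.0519
gripper_force: 0.0
clock: 7.15
tool_pos: [0.5089, 0.1735, 0.3199]
orientation: [-180.0, 0.0, -96.6]
force: [-0.4, -0.8, -1.0]
opening: 0.0872
gripper_force: 0.0
clock: 7.52
tool_pos: [0.5093, 0.1737, 0.3659]
orientation: [-179.8, 0.2, -96.6]
force: [-0.5, 0.3, 0.3]
opening: 0.0879
gripper_force: 0.0
[0.5089293  0.17353299 0.36455528]
```

View pics/w2.png

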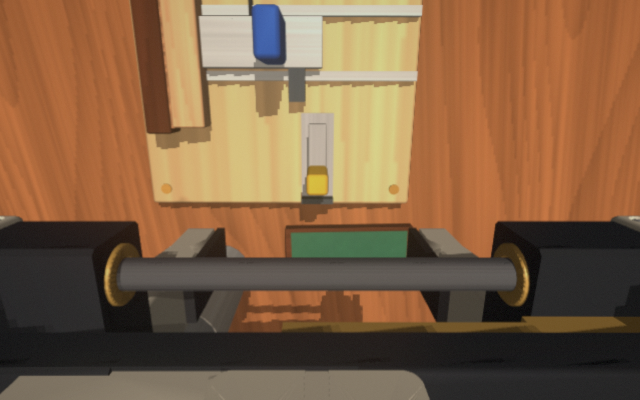

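The yellow grip is at (317,180), against the plate at the end of its slot. Next I go above the blue grip and measure the index and mark from there.

```bash
python3 -m handwheel '[[1,0.92,-0.28,0,0,0,0],[1,0.92,-0.28,0,0,0,0],[1,0.92,-0.28,0,0,0,0],[1,0.92,-0.28,0,0,0,0],[1,0.92,-0.28,0,0,0,0]]'; python3 -m handwheel '[[1,0,0,0.5,0,0,0],[1,0,0,0,0,0,0],[1,0,0,0,0,0,0]]'; python3 - <<'E'
from h import *
s=cam("wrist"); o=get_obs(); cv2.imwrite("pics/w3.png",s["color"][:,:,::-1])
print(o["tool_pos"],o["orientation"])
E
```

```text
clock: 8.2
tool_pos: [0.5303, 0.0544, 0.3626]
orientation: [179.9, -0.0, -96.6]
force: [-0.2, 0.2, 0.7]
opening: 0.0874
gripper_force: 0.0
clock: 8.57
tool_pos: [0.5305, 0.0558, 0.3504]
orientation: [180.0, -0.0, -96.6]
force: [0.0, 0.2, 0.9]
opening: 0.0877
gripper_force: 0.0
[0.53057438 0.05584086 0.3506842 ] [ 1.79996976e+02 -8.35365537e-03 -9.65512975e+01]
```

View pics/w3.png

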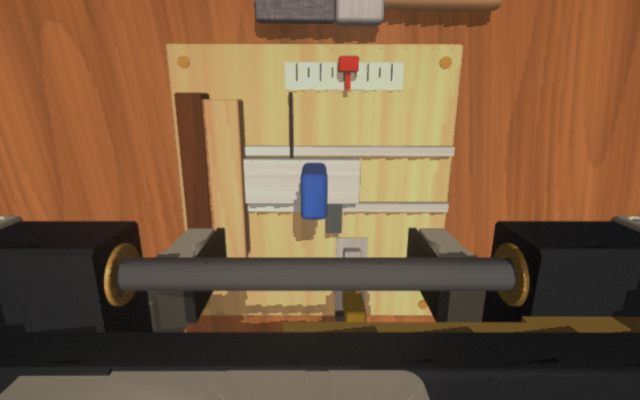

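The wrist view shows the index tip at (291,94), the red block at (348,64), the nose at about (348,82), and the blue grip at (314,190).

```bash
python3 - <<'E'
from h import *
s=cam("wrist"); o=get_obs(); yaw=np.radians(-6.6)
R=np.array([[np.cos(yaw),-np.sin(yaw)],[np.sin(yaw),np.cos(yaw)]]); O=np.array([.532,.055])
c=lambda uv,z:(R.T@(onplane(s,uv,z)[:2]-O)*1000).round(1)
h=cv2.cvtColor(s["color"],cv2.COLOR_RGB2HSV)
red=(((h[...,0]<6)|(h[...,0]>174))&(h[...,1]>190)&(h[...,2]>90)); 
for v in range(54,100,3):
    x=np.nonzero(red[v,320:380])[0]+320; g=h[v,275:310,2].astype(int); d=np.nonzero(g<70)[0]+275
    print(v,x.min() if len(x) else '',x.max() if len(x) else '',d.min() if len(d) else '',d.max() if len(d) else '')
print("index",c((291.3,98),.024),"block top",c((348,60),.028),"nose@20",c((348,82),.020),"nose@24",c((348,82),.024),"blue",c((314,184),.081))
E
```

```text
54    
57 346 346  
60 344 354  
63 344 356  
66 349 356  
69 355 355  
72    
75    
78    
81    
84    
87    
90    
93    
96   291 291
99   290 291
index [ 18.9 -69.2] block top [-27.7 -98.9] nose@20 [-28.8 -82.2] nose@24 [-28.5 -82.1] blue [-0.4 -8.8]
```

```bash
python3 -m handwheel '[[0.3,0,-0.06,0.9,0,0,0],[0.3,0,0,0.9,0,0,0],[0.3,0,0,0.9,0,0,0],[0.3,0,0,0.9,0,0,0],[0.3,0,0,0.9,0,0,0]]'; python3 -m handwheel '[[0.3,0,0,0.7,0,0,0],[0.3,0,0,0,0,0,0],[-1,0,0,0,0,0,0],[-1,0,0,0,0,0,0],[-1,0,0,0,0,0,0]]'; python3 -m handwheel '[[-1,0,0,0,0,0,0],[-1,0,0,0,0,0,0],[-1,0,0,0,0,0,0],[-1,0,0,0,0,0,0],[-1,0,0,0,0,0,0]]'
```

```text
clock: 9.3
tool_pos: [0.5322, 0.0556, 0.2378]
orientation: [-180.0, 0.0, -96.6]
force: [-0.8, -0.1, -1.0]
opening: 0.0568
gripper_force: 0.0
clock: 9.93
tool_pos: [0.5322, 0.0552, 0.2214]
orientation: [-179.9, 0.0, -96.6]
force: [0.3, -0.2, -0.1]
opening: 0.0322
gripper_force: 0.0
clock: 10.55
tool_pos: [0.5323, 0.0551, 0.2209]
orientation: [-180.0, 0.0, -96.6]
force: [0.9, -0.4, 4.3]
opening: 0.0199
gripper_force: 30.0
```

Gripped (19.9 mm). Pull about 44 mm first.

```bash
python3 -m handwheel '[[-1,0,0.2,0,0,0,0],[-1,0,0.4,0,0,0,0],[-1,0,0.4,0,0,0,0],[-1,0,0.4,0,0,0,0],[-1,0,0.3,0,0,0,0]]'; python3 -m handwheel '[[-1,0,0.06,0,0,0,0],[-1,0,0,0,0,0,0],[-1,0,0,0,0,0,0]]'; python3 - <<'E'
from h import *
s=cam("wrist"); o=get_obs(); im=s["color"][:,:,::-1]; cv2.imwrite("pics/w4f.png",im)
cv2.imwrite("pics/w4.png",cv2.resize(im[0:230,180:460],None,fx=2.5,fy=2.5,interpolation=cv2.INTER_CUBIC))
print(o["tool_pos"],o["orientation"])
E
```

```text
clock: 11.18
tool_pos: [0.4907, 0.06, 0.221]
orientation: [-179.8, 0.0, -96.6]
force: [9.1, -6.1, -3.3]
opening: 0.0198
gripper_force: 30.0
clock: 11.55
tool_pos: [0.4893, 0.0602, 0.221]
orientation: [-179.9, 0.0, -96.6]
force: [7.4, -4.8, 0.1]
opening: 0.02
gripper_force: 30.0
[0.48936728 0.06013253 0.2209526 ] [-1.79870785e+02  2.32826408e-02 -9.65746960e+01]
```

View pics/w4.png

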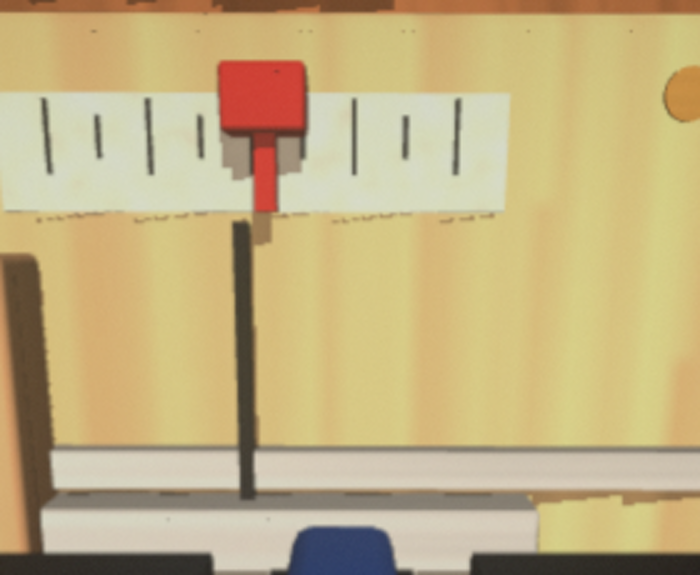

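The index tip is at crop (241,222) and the nose tip at (266,210): the jaw still needs to come about 4–5 mm.

```bash
cat > gap.py <<'E'
from h import *
import sys
ix,iy,nx,ny=[float(a)/2.5 for a in sys.argv[1:5]]
s=cam("wrist"); yaw=np.radians(-6.6)
R=np.array([[np.cos(yaw),-np.sin(yaw)],[np.sin(yaw),np.cos(yaw)]])
c=lambda uv,z:(R.T@(onplane(s,uv,z)[:2]-[.532,.055])*1000).round(1)
I=c((ix+180,iy),.0255)
for z in (.018,.022,.026): print(I,c((nx+180,ny),z))
E
python3 gap.py 241 222 266 205
```

```text
[-23.8 -74.3] [-28.1 -77.7]
[-23.8 -74.3] [-28.4 -77.6]
[-23.8 -74.3] [-28.7 -77.4]
```

```bash
python3 -m handwheel '[[-1,0,0.1,0,0,0,0],[-1,0,0.08,0,0,0,0],[-1,0,0,0,0,0,0],[-1,0,0,0,0,0,0],[-1,0,0,0,0,0,0]]'; python3 - <<'E'
from h import *
s=cam("wrist"); im=s["color"][:,:,::-1]
cv2.imwrite("pics/w5.png",cv2.resize(im[0:230,180:460],None,fx=2.5,fy=2.5,interpolation=cv2.INTER_CUBIC))
cv2.imwrite("pics/side5.png",cv2.resize(cam("side")["color"][180:310,230:440,::-1],None,fx=3,fy=3,interpolation=cv2.INTER_CUBIC))
print(get_obs()["tool_pos"])
E
```

```text
clock: 12.28
tool_pos: [0.4849, 0.0607, 0.2209]
orientation: [-179.9, 0.0, -96.6]
force: [7.0, -4.2, -0.4]
opening: 0.0199
gripper_force: 30.0
[0.48495508 0.06066653 0.22095913]
```

View pics/w5.png

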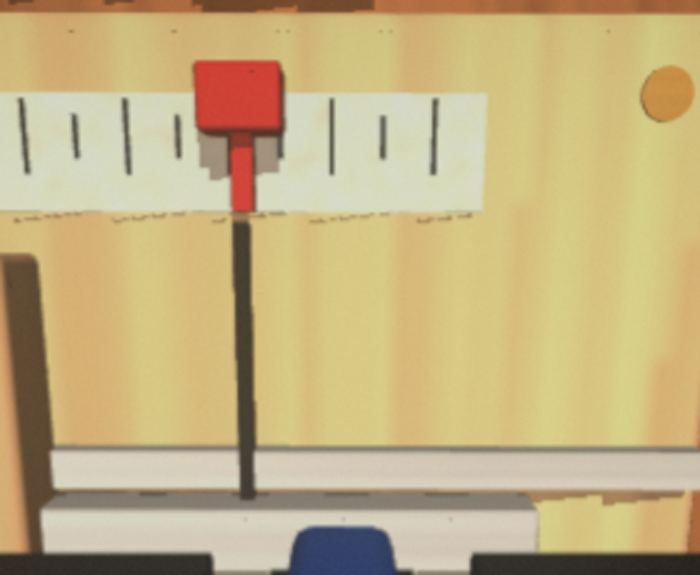

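View pics/side5.png

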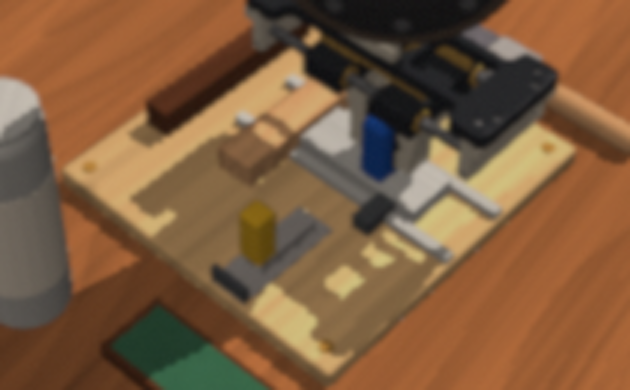

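The index tip (241,222) now points straight at the red nose (243,210), within about 0.5 mm. The side view shows the yellow grip still at the outer end of its slot and the blue grip held between the fingers, so I hand the job in.

```bash
python3 -c "
from plant import *
print(get_obs()['gripper_force']); print(close_job())"
```

```text
30.008301436901093
the job is handed in; nothing more can be done
None
```

I slid the lock to its end stop with the jaw still shut, then pulled the blue grip until the index stood about 0.5 mm from the red mark in the wrist view; I handed the job in at about 12 s, still gripping (about 30 N), and no verdict came back.

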